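# Hang the slotted slate sign on the counter stand's pin

## Robot

A 6-joint arm with a two-finger parallel gripper is mounted at the origin on the work surface. World frame = base frame: x ahead of the robot, y to its left, z up, the work surface at z = 0. Lengths are in m, angles in rad, forces in N, time in s.
With the tool pointing down it reaches from about 0.375 to 0.9 m from the base axis. Payload 3.1 kg.
Tool frame: the origin (TCP) lies at the very end of the fingers, on their centre line; the grasp point (between the pads) lies 19 mm behind it; x points along the fingers, y is the direction in which the jaws open and shut, and the axes are right-handed (so a half turn about x gives the same grasp; the last joint's range is limited). The gripper opens to 85 mm and grips with 20 to 120 N. Pads are 22 mm wide; open, the fingers measure 114 mm over their backs; the gripper's body (76 mm by 85 mm) begins 54 mm behind the grasp point. The pads swing forward as they close: fully open they stand 13 mm farther back than shut.
Start: joints at [-1.321, 0.527, 1.433, -0, 1.181, -0.178], TCP at [0.26, -0.568, 0.231] pointing down, gripper open.
Joint ranges: [-3.08, 3.08], [-0.75, 2.2], [0.22, 2.44], [-1.43, 4.57], [0, 2.65], [-2.85, 2.85]. Speed limits (rad/s): [2.79, 2.79, 3.14, 3.14, 3.14, 3.14].

## Interface

Orientations are given as a unit quaternion [x, y, z, w].
In Python, from station import manip gives the robot as it stands.
- The arm moves only by the shell command python3 -m jog 'ROWS' [FORCE]. ROWS is a JSON object of lists of equal length, an entry for each row: "linear": the shift along the tool's x, y, z in cm, a list of three; "twist": the turn about the tool's x in rad; "claw": the opening, from -1 (shut) to 1 (fully open). A call has 1 to 20 rows; each row is the pose to reach, as a shift and turn from the pose commanded when the call began, along the tool's axes at that moment; what a row does not reach only later rows make up. A row lasts 1/12 s, in which the tool goes at most 41.7 mm and 7.16 degrees, less where a joint would pass 70% of its speed; a pose out of reach is approached as far as the arm can. A call with a gripper value outside its range is refused whole. The fingers move at their own pace and stop on an object; FORCE is the grip in N (left out, the last holds). Time passes only in rows, so rows that repeat a pose let the fingers close. It gives the time, the measured TCP pose, the force and the opening at its end, in the units of the state.
- manip.sense(): the state, without advancing time (a new reading comes with each control period).
- manip.snapshot(name): name is "side" or "top" or "wrist"; returns a dict with "pixels" (420x560x3 uint8, red, green, blue), "camera_matrix" (3x3 intrinsics, pixels), "R" (3x3) and "t" (3): a world point X has camera coordinates R X + t. Camera axes: x right, y down, z forward; pixel columns grow to the right and rows downward; lengths in m; the calibration is good to about 2 mm. A picture is of the moment at which its call begins. There is no depth.
- manip.sign_off(): hands the job in, once; it reports no verdict.
The state is a dict: "t": time; "q": joint angles; "qd": joint speeds; "tau": joint torques, N m; "tcp_pos": TCP position; "tool_rot": TCP orientation; "force": force on the tool from outside, world axes, zero at the start; "ft_torque": the same for the moment, N m; "finger_gap": opening from 0.0 (shut) to 1.0 (fully open).
Only numpy, scipy, OpenCV 4.12 (cv2) and the standard library are available. Lean on these libraries where they do the work, as an engineer would, in place of code of your own. Each camera call takes 0.05 s, during which the arm holds its last target.

## Task

Take the slate sign out of its wooden rest and hang it on the sign stand: slide the open slot of its hanger plate sideways over the stand's headed pin, all the way in, and let it down so that the pin sits in the notch at the closed end of the slot. Leave the sign hanging freely and level on the pin, work gently (never press on the stand with more than 20 N), and leave the jam jar, loaf and sugar bowl where they are.

Things in the scene. Friction and masses are not known exactly. Their poses are not given: they have to be found in the camera images.
- sign_tab (a point): Centre of the sign's grip tab, 40 mm wide (y), 10 mm thick (x), from 27 mm below to 25 mm above here. The flat upright sign, 10 mm thick, 0.28 to 0.46 kg, stands in the rest's groove; x is its normal, y along it, z up. Both faces alike. Below the tab: hanger bar, 168 mm wide, 27 to 41 mm below; slotted jaws down to 75 mm; then the framed slate, 104 mm wide, its underside 135 mm below.
- sign_mouth (a point): Slot's ceiling (underside of the upper jaw), 49 mm below and 70 mm to +y of sign_tab; sign's axes. The slot opens to the sign's +y and is 13 mm high. The upper jaw reaches 14 mm beyond this point (+y); the lower jaw ends 26 mm and the slate's frame 18 mm before it, so here the upper jaw overhangs with nothing below: it can be set down on the pin from above, then slid along it.
- sign_seat (a point): Where the pin's centre lies in the sign when it hangs home: 46 mm below sign_tab, same x and y; sign's axes. Here, at the slot's closed end, the ceiling has a notch 13 mm wide in y (6.5 mm either side), 8 mm higher than the rest of the ceiling, its top 5 mm above this point. A web at its -y side ends slot and notch. The sign's weight is nearly centred under it.
- rest: Wooden rest, fixed, 150 mm long (y), 64 mm wide (x), 35 mm high, with a groove 14 mm wide along y in its middle; groove floor 10 mm above the table, both ends open. Origin at the centre of its underside.
- stand: Sign stand, fixed: round base of 70 mm radius, 12 mm high; upright tube of 14.5 mm radius up to 90 mm; in it a clamped rod of 9 mm radius, its top 14 mm above the pin's centre. A sprung sleeve (12 mm radius) on the rod carries a level pin along the stand's +x. Origin at the centre of the underside, z up. The sign hangs with its y along the stand's y (slot opening to the stand's +y).
- pin_lowest (a point): Fixed point 29 mm along the stand's +x from its axis, 110 mm above the table: middle of the pin if clamped lowest. The pin's real centre is 0 to 56 mm straight above it, unknown: feel or see it. Pin 10 mm thick; its 24 mm head, 45 to 50 mm off the stand's axis, does not pass the slot. The pin gives 0.4 mm per newton downward, up to 4 mm, and up to 2 mm upward; sideways it is rigid.
- jam_jar: Bystander: jam jar, 66 mm across, 90 mm high; origin at the centre of its underside.
- loaf: Bystander: bread loaf, 150 mm long (y), 80 mm wide, 75 mm high; origin at the centre of its underside.
- sugar_bowl: Bystander: white bowl, 90 mm across, 55 mm high; origin at the centre of its underside.
Not all that is in view belongs to the job. There is more than one size of the rest; the one meant has the size given above.

How it is judged:
On the way:
1. the sign is lifted clear of its rest (z of sign_tab in the frame of rest above 0.185 m and contact force between sign and rest below 0.1 N), for 0.1 s.
At the end, for the whole second after the job is handed in: The sign hangs at rest (below 0.03 m/s) with its weight on the stand, the notch within 5 mm of the pin sideways, between tube and head (10 to 44 mm from the stand's axis), the seat point 103 to 172 mm above the table, upright within 0.12 rad (y of sign_seat in the frame of stand between -0.005 and 0.005 m and x of sign_seat in the frame of stand between 0.01 and 0.044 m and height (world z) of sign_seat between 0.103 and 0.172 m and angle between sign_seat's own z axis and vertical below 0.12 rad and contact force between sign and stand above 1 N and linear speed of sign below 0.03 m/s); the robot touches nothing.
It fails at once if the stand is pressed with more than 20 N (contact force between anything else and stand above 20 N).
It fails at once if the jam jar is moved (distance of jam_jar from where it was at the start of the episode above 0.02 m).
It fails at once if the loaf is moved (distance of loaf from where it was at the start of the episode above 0.02 m).
It fails at once if the sugar bowl is moved (distance of sugar_bowl from where it was at the start of the episode above 0.02 m).
It also fails if it takes over 66 s, if anything falls off the work surface, if the arm or the gripper's body presses on something with over 40 N, if the wrist force passes 120 N, or if a joint passes its speed limit or range.

## Working session

There is one attempt and no reset: what is moved stays moved. The work goes in short steps, Python scripts to look and compute and a shell command to move; the robot and the scene stay as the last step left them, time stands still between calls to the robot, and variables do not carry over. Pictures are saved under pics/ and viewed, and the job is handed in when it is done.

```bash
ls; mkdir -p pics
cat > h.py <<'E'
import numpy as np, cv2
from station import manip
def snap(n,f):
    s=manip.snapshot(n); cv2.imwrite('pics/'+f,cv2.cvtColor(s['pixels'],cv2.COLOR_RGB2BGR))
    np.savez('pics/'+f[:-4]+'.npz',**{k:np.array(v) for k,v in s.items()}); return s
def load(f):
    return dict(np.load('pics/'+f+'.npz'))
def ray(s,u,v):
    d=s['R'].T@np.linalg.inv(s['camera_matrix'])@np.array([u,v,1.]); o=-s['R'].T@s['t']; return o,d/np.linalg.norm(d)
def plane(s,u,v,z):
    o,d=ray(s,u,v); return o+d*(z-o[2])/d[2]
def proj(s,X):
    p=s['camera_matrix']@(s['R']@np.array(X)+s['t']); return p[:2]/p[2]
def tri(a,ua,b,ub):
    P=[];o1,d1=ray(a,*ua);o2,d2=ray(b,*ub)
    A=np.array([d1,-d2]).T; k=np.linalg.lstsq(A,o2-o1,rcond=None)[0]
    p,q=o1+d1*k[0],o2+d2*k[1]; return (p+q)/2,np.linalg.norm(p-q)
E
python3 - <<'E'
from h import *
for n in('side','top','wrist'):
    s=snap(n,n+'0.png'); print(n,s['camera_matrix'][0,0],-np.array(s['R']).T@s['t'])
print(manip.sense())
E
```

```text
pics
side 425.46435087227206 [0.17942205 0.65713107 0.97631963]
top 498.6446516839298 [ 0.45915158 -0.05867569  1.51126029]
wrist 289.15354064810424 [ 0.33251036 -0.5341484   0.37197788]
{'t': 0.15, 'q': array([-1.32051050e+00,  5.28273073e-01,  1.43363065e+00,  1.01230390e-05,
        1.18142564e+00, -1.78521503e-01]), 'qd': array([ 0.00051397, -0.00105293, -0.0030324 ,  0.00157898, -0.00067523,
       -0.00047111]), 'tau': array([ 4.71497387e-04, -4.42742693e+01, -1.78276992e+01, -3.40833858e-04,
        5.58098327e-03, -1.23482656e-05]), 'tcp_pos': array([ 0.25974084, -0.5678475 ,  0.23053866]), 'tool_rot': array([-0.69089778, -0.15105978,  0.69093522, -0.14983229]), 'force': array([0.50880756, 0.27726304, 0.79908859]), 'ft_torque': array([-0.02487952, -0.00512612,  0.01455083]), 'finger_gap': 1.0010922299259608}
```

View pics/side0.png

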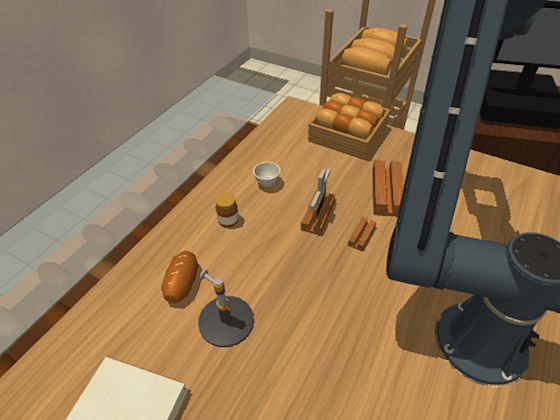

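View pics/top0.png

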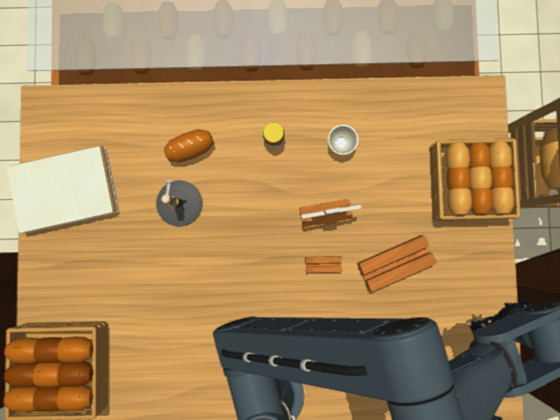

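View pics/wrist0.png

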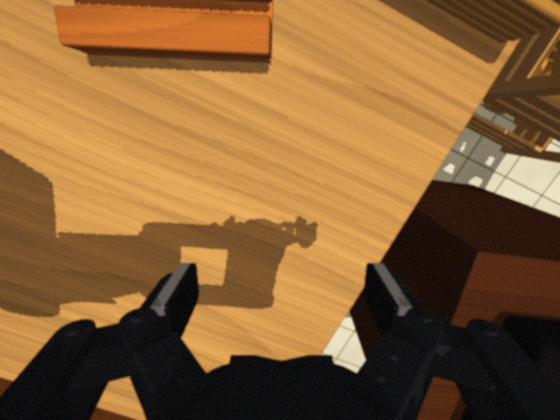

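Run:
```python
from h import *
a=load('top0')
c=cv2.cvtColor(a['pixels'],cv2.COLOR_RGB2BGR)
x=np.hstack([cv2.resize(c[185:245,285:385],None,fx=4,fy=4,interpolation=cv2.INTER_CUBIC),cv2.resize(c[170:230,140:240],None,fx=4,fy=4,interpolation=cv2.INTER_CUBIC)])
cv2.imwrite('pics/crop_top.png',x)
b=load('side0')
c=cv2.cvtColor(b['pixels'],cv2.COLOR_RGB2BGR)
x=np.hstack([cv2.resize(c[160:260,290:390],None,fx=4,fy=4,interpolation=cv2.INTER_CUBIC),cv2.resize(c[255:355,180:280],None,fx=4,fy=4,interpolation=cv2.INTER_CUBIC)])
cv2.imwrite('pics/crop_side.png',x)
```

```text
(no output)
```

View pics/crop_top.png

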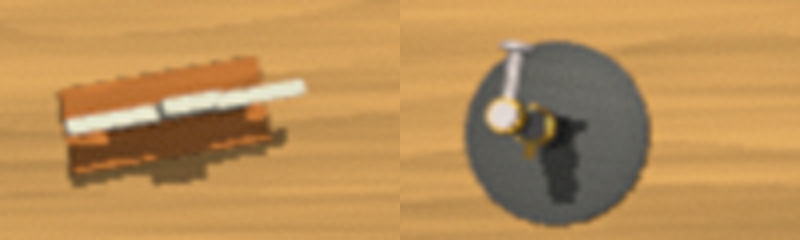

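View pics/crop_side.png

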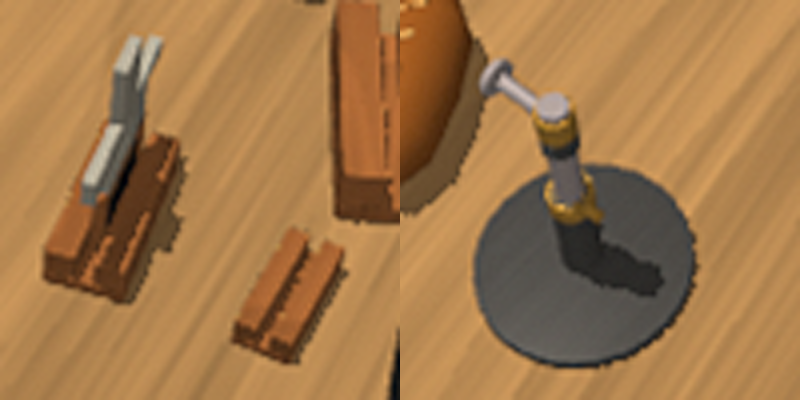

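Run:
```python
from h import *
from scipy.spatial.transform import Rotation as Rr
a=load('top0');b=load('side0')
print(Rr.from_quat(manip.sense()['tool_rot']).as_matrix().round(3))
for n,s,(r0,r1,c0,c1) in(('top',a,(185,245,285,385)),('side',b,(160,260,290,345))):
    im=s['pixels'][r0:r1,c0:c1]; hsv=cv2.cvtColor(im,cv2.COLOR_RGB2HSV)
    m=((hsv[...,1]<70)&(hsv[...,2]>90)).astype(np.uint8)
    k,l,st,ce=cv2.connectedComponentsWithStats(m)
    for i in range(1,k):
        if st[i,4]<15: continue
        ys,xs=np.where(l==i); 
        rc=cv2.minAreaRect(np.c_[xs+c0,ys+r0].astype(np.float32))
        print(n,st[i,4],np.round(cv2.boxPoints(rc),1).tolist())
# wooden rest mask
im=a['pixels'];hsv=cv2.cvtColor(im,cv2.COLOR_RGB2HSV)
print(hsv[207,308],hsv[210,290],hsv[265,323],hsv[222,325])
# world coordinates guesses
def pt(u,v): return [285+u/4,185+v/4]
for nm,p,z in(('Lend',pt(67,128),.118),('Lin',pt(158,112),.118),('tabL',pt(163,106),.170),('tabR',pt(219,99),.170),('Rin',pt(221,102),.118),('Rend',pt(304,88),.118),
 ('rest tl',pt(62,92),.035),('rest tr',pt(258,58),.035),('rest bl',pt(72,172),.035),('rest br',pt(268,135),.035)):
    print(nm,plane(a,*p,z).round(4))
def p2(u,v): return [140+(u-400)/4,170+v/4]
print('base',plane(a,*p2(558,133),.012),'rodtop@.15',plane(a,*p2(505,115),.15))
def ps(u,v): return [180+(u-400)/4,255+v/4]
print('base side',plane(b,*ps(584,262),.012))
print('rodtop tri',tri(a,p2(505,115),b,ps(553,106)))
print('head tri',tri(a,p2(515,46),b,ps(496,78)))
def pq(u,v): return [290+u/4,160+v/4]
print('tab near top tri',tri(a,pt(163,106),b,pq(129,40)),'far',tri(a,pt(219,99),b,pq(155,40)),'Lend',tri(a,pt(67,128),b,pq(92,180)))
```

```text
[[-0.     0.416 -0.909]
 [ 0.002 -0.909 -0.416]
 [-1.    -0.002 -0.   ]]
top 234 [[300.70001220703125, 214.10000610351562], [359.79998779296875, 203.89999389648438], [360.6000061035156, 208.60000610351562], [301.5, 218.8000030517578]]
side 228 [[308.20001220703125, 209.10000610351562], [321.70001220703125, 166.6999969482422], [330.20001220703125, 169.39999389648438], [316.70001220703125, 211.8000030517578]]
[ 14 188 202] [ 17 143 203] [ 14 186 196] [ 14 185 106]
Lend [ 0.5175 -0.1062  0.118 ]
Lin [ 0.5273 -0.1701  0.118 ]
tabL [ 0.5287 -0.1694  0.17  ]
tabR [ 0.5326 -0.2072  0.17  ]
Rin [ 0.5334 -0.2143  0.118 ]
Rend [ 0.5419 -0.2726  0.118 ]
rest tl [ 0.5477 -0.106   0.035 ]
rest tr [ 0.5699 -0.252   0.035 ]
rest bl [ 0.4883 -0.112   0.035 ]
rest br [ 0.5126 -0.2576  0.035 ]
base [0.57127928 0.25778863 0.012     ] rodtop@.15 [0.57410543 0.26491948 0.15      ]
base side [0.56827822 0.26301387 0.012     ]
rodtop tri (array([0.57200987, 0.25871365, 0.1764504 ]), np.float64(0.0003153680878319608))
head tri (array([0.6187538 , 0.25376503, 0.1649161 ]), np.float64(0.0022395040219223544))
tab near top tri (array([ 0.52429351, -0.1679271 ,  0.20133339]), np.float64(0.0060260799890958045)) far (array([ 0.52603263, -0.20981148,  0.16920211]), np.float64(0.014198737763090212)) Lend (array([ 0.51607821, -0.10659683,  0.1220186 ]), np.float64(0.002640439218924002))
```

Run:
```python
from h import *
w=load('wrist0');print(w['R'].round(3),w['camera_matrix'])
b=load('side0')
c=cv2.cvtColor(b['pixels'],cv2.COLOR_RGB2BGR)
cv2.imwrite('pics/crop_s2.png',cv2.resize(c[162:237,295:355],None,fx=8,fy=8,interpolation=cv2.INTER_CUBIC))
for yy,z in((84,-.041),(84,-.049),(44,-.075),(52,-.075),(52,-.1),(-52,-.075),(20,.025),(-20,.025)):
  c=np.array([.5302,-.1885]);
  for sg in (1,-1):
    p=c+np.array([-.146,.989])*yy*sg/1000; q=proj(b,[p[0],p[1],.145+z]); print(yy,z,sg,((q-[295,162])*8).round())
```

```text
[[ 0.416 -0.91  -0.002]
 [-0.864 -0.395  0.311]
 [-0.284 -0.128 -0.95 ]] [[289.15354065   0.         280.93653798]
 [  0.         289.15354065 208.20463952]
 [  0.           0.           1.        ]]
84 -0.041 1 [132. 379.]
84 -0.041 -1 [268.  84.]
84 -0.049 1 [131. 395.]
84 -0.049 -1 [267. 100.]
44 -0.075 1 [162. 370.]
44 -0.075 -1 [232. 215.]
52 -0.075 1 [155. 384.]
52 -0.075 -1 [238. 202.]
52 -0.1 1 [151. 431.]
52 -0.1 -1 [234. 248.]
-52 -0.075 1 [238. 202.]
-52 -0.075 -1 [155. 384.]
20 0.025 1 [197. 127.]
20 0.025 -1 [231.  56.]
-20 0.025 1 [231.  56.]
-20 0.025 -1 [197. 127.]
```

View pics/crop_s2.png

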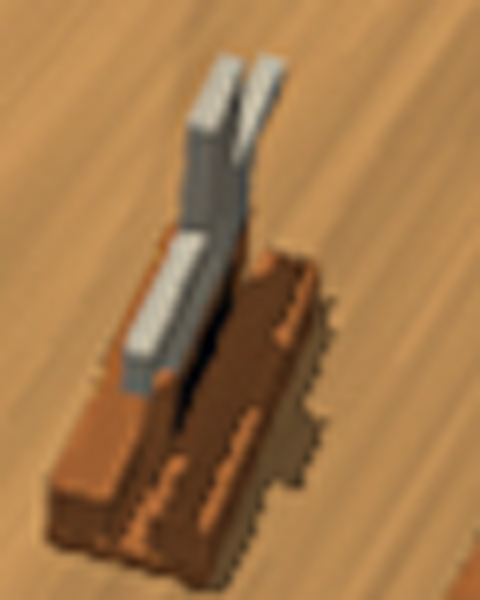

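```bash
python3 -m jog '{"linear":[[0,-23.3,-45.3],[0,-23.3,-45.3],[0,-23.3,-45.3],[0,-23.3,-45.3],[0,-23.3,-45.3],[0,-23.3,-45.3],[0,-23.3,-45.3],[0,-23.3,-45.3],[0,-23.3,-45.3],[0,-23.3,-45.3],[0,-23.3,-45.3],[0,-23.3,-45.3],[0,-23.3,-45.3],[0,-23.3,-45.3],[0,-23.3,-45.3],[0,-23.3,-45.3]],"twist":[0,0,0,0,0,0,0,0,0,0,0,0,0,0,0,0],"claw":[1,1,1,1,1,1,1,1,1,1,1,1,1,1,1,1]}'
python3 - <<'E'
from h import *
s=snap('wrist','wrist1.png')
snap('top','top1.png')
E
```

```text
t: 1.48
tcp_pos: [0.574, -0.1693, 0.231]
tool_rot: [-0.691, -0.15, 0.691, -0.15]
force: [0.1, -0.4, 0.8]
finger_gap: 1.002
```

View pics/wrist1.png

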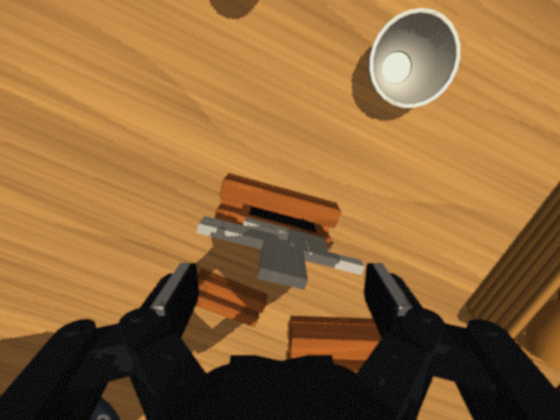

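Run:
```python
from h import *
s=load('wrist1')
c=cv2.cvtColor(s['pixels'],cv2.COLOR_RGB2BGR)
cv2.imwrite('pics/crop_w1.png',cv2.resize(c[165:300,185:375],None,fx=4,fy=4,interpolation=cv2.INTER_CUBIC))
```

```text
(no output)
```

View pics/crop_w1.png

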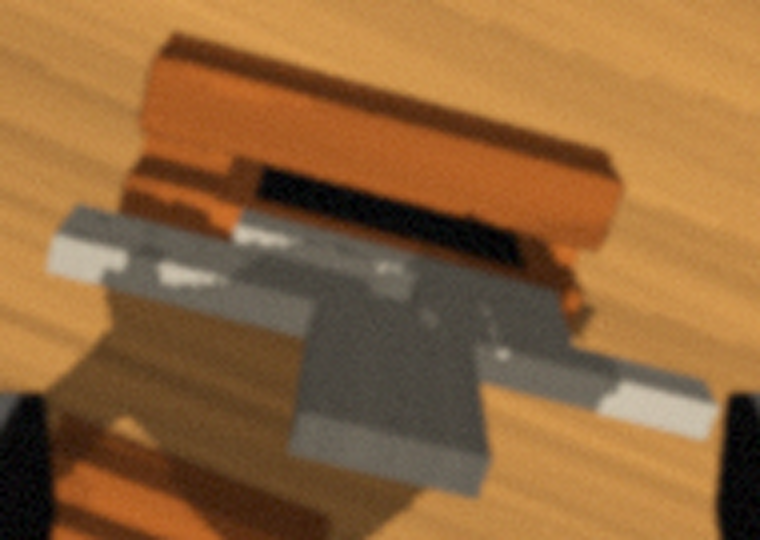

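Run:
```python
from h import *
s=load('wrist1'); a=load('top0'); b=load('side0')
def pt(u,v): return [185+u/4,165+v/4]
for n,p,z in(('tab c',pt(391,453),.170),('tabL',pt(297,433),.17),('tabR',pt(486,477),.17),('barL',pt(50,256),.118),('barR',pt(714,420),.118)):
    print(n,plane(s,*p,z).round(4))
print('c tri top',tri(s,pt(391,453),a,[285+191/4,185+102.5/4]))
print('L',tri(s,pt(50,256),a,[285+66/4,185+128/4]),'R',tri(s,pt(714,420),a,[285+305/4,185+88/4]))
```

```text
tab c [ 0.5331 -0.1889  0.17  ]
tabL [ 0.5295 -0.1699  0.17  ]
tabR [ 0.536  -0.2086  0.17  ]
barL [ 0.5189 -0.1067  0.118 ]
barR [ 0.5458 -0.2719  0.118 ]
c tri top (array([ 0.53101706, -0.18920874,  0.16650551]), np.float64(0.001154667411288818))
L (array([ 0.51751405, -0.10600476,  0.11497501]), np.float64(0.000754632470356223)) R (array([ 0.54273637, -0.27488153,  0.11136307]), np.float64(0.0013957420488892411))
```

```bash
python3 -m jog '{"linear":[[0,0,4.7],[0,0,4.7],[0,0,4.7],[0,0,4.7],[0,0,4.7],[0,0,4.7],[0,0,4.7],[0,0,4.7],[0,0,4.7],[0,0,4.7],[0,0,4.7],[5,0,4.7],[5,0,4.7],[5,0,4.7]],"twist":[-1.29,-1.29,-1.29,-1.29,-1.29,-1.29,-1.29,-1.29,-1.29,-1.29,-1.29,-1.29,-1.29,-1.29],"claw":[1,1,1,1,1,1,1,1,1,1,1,1,1,1]}'
python3 - <<'E'
from h import *
from scipy.spatial.transform import Rotation as Rr
s=snap('wrist','wrist2.png')
q=manip.sense();print(q['tcp_pos'],q['q'],Rr.from_quat(q['tool_rot']).as_matrix().round(3))
E
```

```text
t: 2.75
tcp_pos: [0.5291, -0.1874, 0.1785]
tool_rot: [0.462, 0.538, -0.463, 0.532]
force: [-0.7, 0.7, -0.0]
finger_gap: 1.004
[ 0.53057903 -0.18797523  0.18022948] [-5.38928532e-01  5.11658656e-01  1.63864383e+00 -1.18207131e-04
  9.95734795e-01 -6.84977697e-01] [[-0.004  0.989  0.146]
 [ 0.002  0.146 -0.989]
 [-1.    -0.004 -0.003]]
```

View pics/wrist2.png

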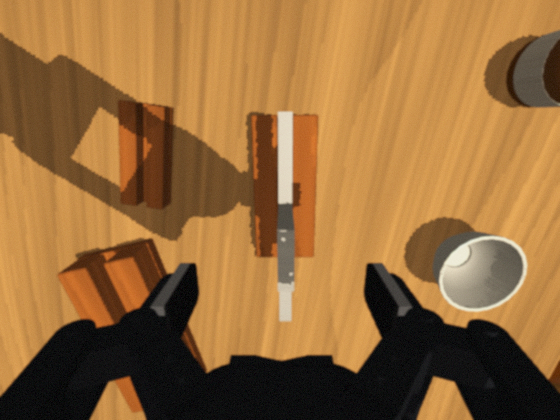

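```bash
python3 -m jog '{"linear":[[2,0.2,0],[4,0.2,0],[5.1,0.2,0],[5.1,0.2,0],[5.1,0.2,0],[5.1,0.2,0],[5.1,0.2,0],[5.1,0.2,0],[5.1,0.2,0],[5.1,0.2,0],[5.1,0.2,0],[5.1,0.2,0],[5.1,0.2,0],[5.1,0.2,0]],"twist":[0,0,0,0,0,0,0,0,0,0,0,0,0,0],"claw":[1,1,1,1,1,-0.4,-0.8,-1,-1,-1,-1,-1,-1,-1]}' 80
python3 - <<'E'
from h import *
s=snap('wrist','wrist3.png')
q=manip.sense();print(q['tcp_pos'],q['force'],q['finger_gap'])
E
```

```text
t: 3.97
tcp_pos: [0.5342, -0.1873, 0.1307]
tool_rot: [0.462, 0.536, -0.462, 0.536]
force: [-1.6, -0.1, 4.5]
finger_gap: 0.107
[ 0.53425578 -0.18735207  0.13069873] [-0.86365509  0.69503474  4.57992237] 0.10945554119597595
```

View pics/wrist3.png

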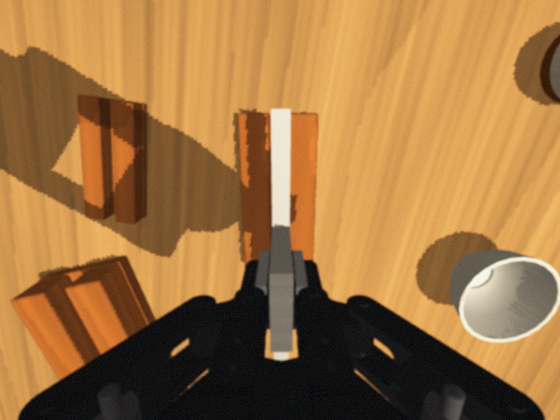

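```bash
python3 -m jog '{"linear":[[-1,0,0],[-3,0,0],[-5,0,0],[-7,0,0],[-9,0,0],[-10,0,0],[-10,0,0],[-10,0,0]],"twist":[0,0,0,0,0,0,0,0],"claw":[-1,-1,-1,-1,-1,-1,-1,-1]}' 80
python3 -m jog '{"linear":[[0,0.5,-1.5],[0,1.4,-4],[0,2.2,-7],[0,3.1,-10],[0,4,-13],[0,5,-16],[0,5.8,-19],[0,6.8,-22],[0,7.7,-25],[0,8.6,-28],[0,9.5,-31],[0,10.6,-33],[0,10.6,-34.2],[0,10.6,-34.2],[0,10.6,-34.2],[0,10.6,-34.2]],"twist":[0.02,0.04,0.06,0.08,0.1,0.12,0.14,0.16,0.18,0.2,0.22,0.24,0.26,0.26,0.26,0.26],"claw":[-1,-1,-1,-1,-1,-1,-1,-1,-1,-1,-1,-1,-1,-1,-1,-1]}' 80
python3 - <<'E'
from h import *
from scipy.spatial.transform import Rotation as Rr
for n in('wrist','side','top'): snap(n,n+'4.png')
q=manip.sense();print(q['tcp_pos'],q['force'],q['finger_gap'],Rr.from_quat(q['tool_rot']).as_matrix().round(3))
E
```

```text
t: 4.68
tcp_pos: [0.534, -0.1872, 0.2301]
tool_rot: [0.462, 0.536, -0.462, 0.536]
force: [-0.8, -1.3, -3.5]
finger_gap: 0.107
t: 6.02
tcp_pos: [0.5878, 0.1657, 0.2289]
tool_rot: [-0.526, -0.472, 0.528, -0.471]
force: [-0.4, 0.7, -2.4]
finger_gap: 0.102
[0.58847001 0.16528505 0.22990232] [-0.61626499 -0.39674563 -3.83244425] 0.10535258037838426 [[-0.001  0.994 -0.113]
 [-0.    -0.113 -0.994]
 [-1.    -0.001  0.   ]]
```

View pics/wrist4.png

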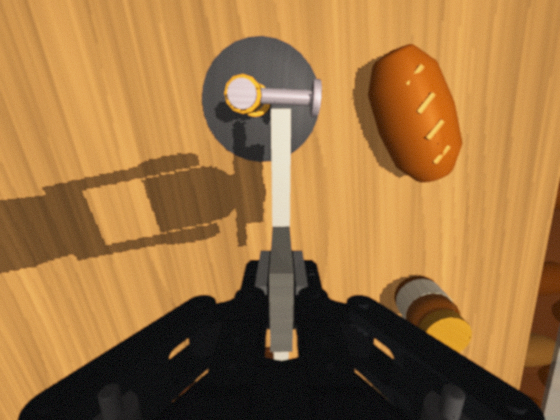

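View pics/side4.png

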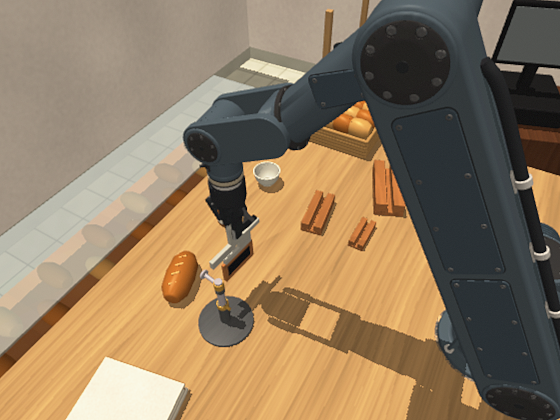

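View pics/top4.png

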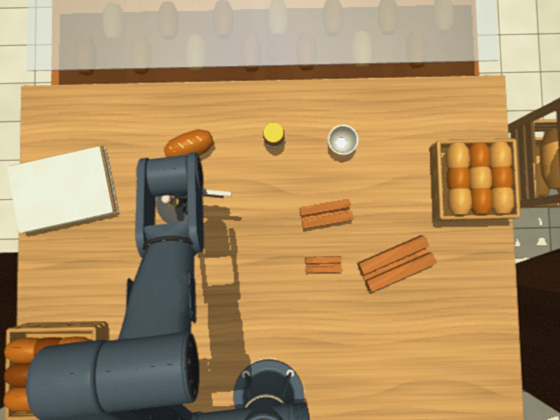

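Run:
```python
from h import *
s=load('wrist4')
c=cv2.cvtColor(s['pixels'],cv2.COLOR_RGB2BGR)
cv2.imwrite('pics/crop_w4.png',cv2.resize(c[30:170,190:340],None,fx=5,fy=4*1.25,interpolation=cv2.INTER_CUBIC)[:600])
b=load('side4')
c=cv2.cvtColor(b['pixels'],cv2.COLOR_RGB2BGR)
cv2.imwrite('pics/crop_s4.png',cv2.resize(c[210:330,185:285],None,fx=5,fy=5,interpolation=cv2.INTER_CUBIC))
```

```text
(no output)
```

View pics/crop_w4.png

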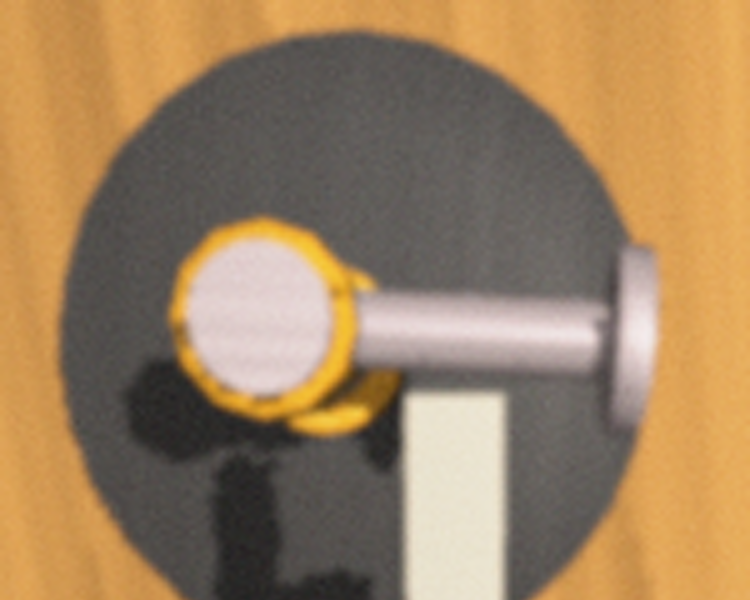

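View pics/crop_s4.png

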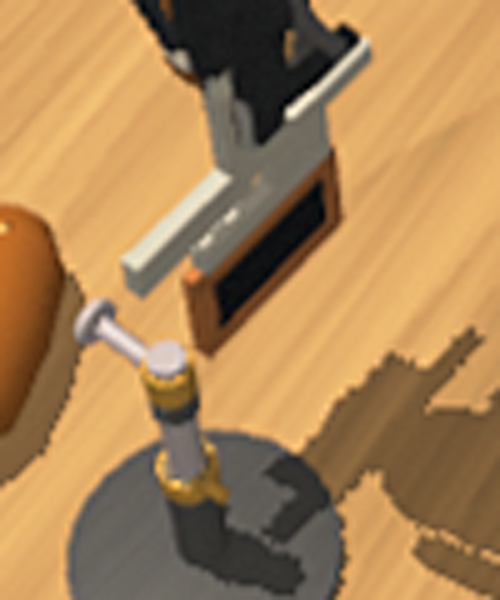

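Run:
```python
from h import *
w=load('wrist4');b=load('side4');a=load('top0')
W=lambda u,v:[190+u/5,30+v/5]
S=lambda u,v:[185+u/5,210+v/5]
T=lambda u,v:[140+(u-400)/4,170+v/4]
print('rod w-s',tri(w,W(259,316),b,S(166,356)))
print('rod w-t',tri(w,W(259,316),a,T(505,115)))
print('head w-s',tri(w,W(633,337),b,S(95,321)))
print('head w-t',tri(w,W(633,337),a,T(515,46)))
print('base w',plane(w,*W(352,320),.012))
m=cv2.inRange(cv2.cvtColor(w['pixels'],cv2.COLOR_RGB2HSV),(0,0,30),(179,70,125)); 
print('base side',plane(b,*S(206,571),.012))
for z in(.16,.165): print(z,'pin',plane(w,*W(360,329),z),plane(w,*W(605,337),z))
print('signend L w-s',tri(w,W(455,392),b,S(128,267)))
# grey-plane: bar end in wrist at known z
for z in (.21,.218): print(plane(w,*W(455,392),z), plane(w,281,225,z))
cz=(-w['R'].T@w['t']);print(cz)
```

```text
rod w-s (array([0.57294779, 0.25946659, 0.17744752]), np.float64(0.0021418016367638504))
rod w-t (array([0.57255329, 0.26088439, 0.16742565]), np.float64(0.00026593909696528024))
head w-s (array([0.62037034, 0.25232978, 0.16282253]), np.float64(0.002528941212405693))
head w-t (array([0.61963278, 0.25281629, 0.17163685]), np.float64(0.0013988533303608422))
base w [0.57486589 0.26924739 0.012     ]
base side [0.56202862 0.27121693 0.012     ]
0.16 pin [0.58494983 0.25837712 0.16      ] [0.61792017 0.2536398  0.16      ]
0.165 pin [0.58523714 0.25808185 0.165     ] [0.61742363 0.25345715 0.165     ]
signend L w-s (array([0.59634707, 0.24757511, 0.21471979]), np.float64(0.0015823411309940207))
[0.59690519 0.24819808 0.21      ] [0.58957091 0.18300158 0.21      ]
[0.59691165 0.24808625 0.218     ] [0.58994338 0.18614324 0.218     ]
[0.59703471 0.24595712 0.37031162]
```

```bash
python3 -m jog '{"linear":[[0,0.1,-1],[0,0.1,-2.3],[0,0.1,-2.3],[0,0.1,-2.3],[0.7,0.1,-2.3],[1.4,0.1,-2.3],[2,0.1,-2.3],[2,0.1,-2.3],[2,0.1,-2.3],[2,0.1,-2.3]],"twist":[0.015,0.03,0.03,0.03,0.03,0.03,0.03,0.03,0.03,0.03],"claw":[-1,-1,-1,-1,-1,-1,-1,-1,-1,-1]}' 80
python3 - <<'E'
from h import *
for n in('wrist','side'): 
    s=snap(n,n+'5.png'); c=cv2.cvtColor(s['pixels'],cv2.COLOR_RGB2BGR)
    c=c[60:180,200:340] if n=='wrist' else c[210:330,185:285]
    cv2.imwrite(f'pics/c_{n}5.png',cv2.resize(c,None,fx=5,fy=5,interpolation=cv2.INTER_CUBIC))
q=manip.sense();print(q['tcp_pos'],q['force'],q['finger_gap'])
E
```

```text
t: 7.0
tcp_pos: [0.5923, 0.1891, 0.2101]
tool_rot: [-0.534, -0.463, 0.534, -0.463]
force: [-0.1, -0.7, -3.4]
finger_gap: 0.107
[0.59249727 0.18927187 0.21059393] [-0.01952135 -0.44533602 -4.16879597] 0.10804929603217184
```

View pics/c_wrist5.png

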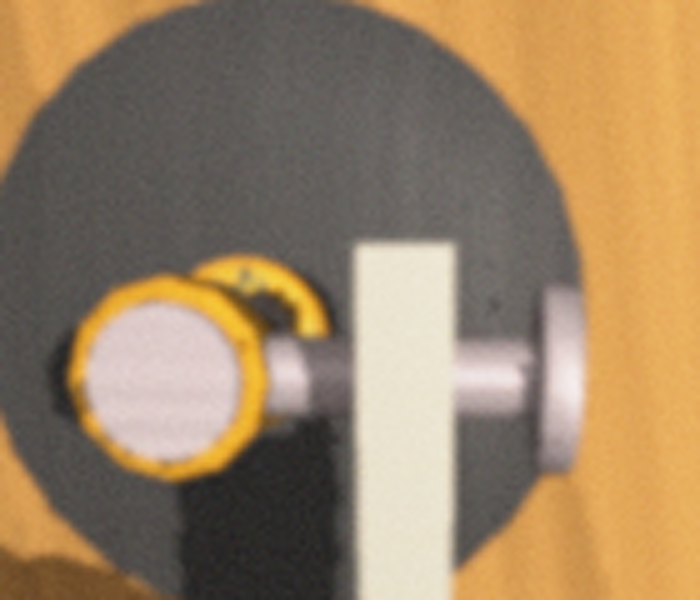

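View pics/c_side5.png

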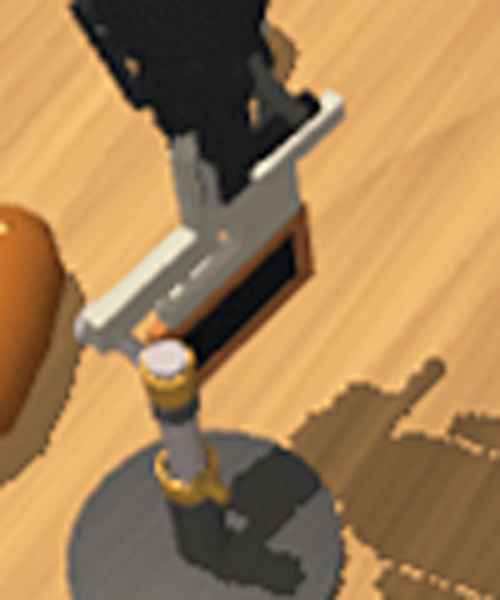

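```bash
python3 -m jog '{"linear":[[0.2,0,0],[0.4,0,0],[0.4,0,0],[0.4,0,0]],"twist":[0,0,0,0],"claw":[-1,-1,-1,-1]}' 80
python3 -m jog '{"linear":[[0.1,0,0],[0.2,0,0],[0.2,0,0],[0.2,0,0]],"twist":[0,0,0,0],"claw":[-1,-1,-1,-1]}' 80
python3 -c "
from h import *
q=manip.sense();print(q['tcp_pos'],q['force'],q['ft_torque'])"
```

```text
t: 7.43
tcp_pos: [0.592, 0.1893, 0.2062]
tool_rot: [-0.534, -0.463, 0.534, -0.463]
force: [0.4, -0.8, -2.6]
finger_gap: 0.107
t: 7.77
tcp_pos: [0.5921, 0.1893, 0.2042]
tool_rot: [-0.534, -0.463, 0.534, -0.463]
force: [0.1, -0.9, -2.4]
finger_gap: 0.107
[0.59213883 0.18927657 0.20420452] [ 0.10348162 -0.8720148  -2.36563535] [-0.00139198  0.02003146  0.04422243]
```

```bash
python3 -m jog '{"linear":[[0.1,0,0],[0.2,0,0],[0.2,0,0],[0.2,0,0]],"twist":[0,0,0,0],"claw":[-1,-1,-1,-1]}' 80
python3 -c "
from h import *
q=manip.sense();print(q['tcp_pos'],q['force'],q['ft_torque'])"
python3 -m jog '{"linear":[[0.1,0,0],[0.2,0,0],[0.2,0,0],[0.2,0,0]],"twist":[0,0,0,0],"claw":[-1,-1,-1,-1]}' 80
python3 -c "
from h import *
q=manip.sense();print(q['tcp_pos'],q['force'],q['ft_torque'])"
```

```text
t: 8.1
tcp_pos: [0.5924, 0.1893, 0.2026]
tool_rot: [0.534, 0.463, -0.534, 0.463]
force: [0.3, -0.4, -0.6]
finger_gap: 0.106
[0.59239299 0.18926147 0.20258857] [ 0.30773649 -0.39475404 -0.56590725] [-0.00564376 -0.01916318 -0.00582203]
t: 8.43
tcp_pos: [0.5925, 0.1892, 0.2009]
tool_rot: [0.534, 0.463, -0.534, 0.463]
force: [-0.1, -1.0, 2.5]
finger_gap: 0.108
[0.59246931 0.18916378 0.20089356] [-0.1064007  -1.03086164  2.46367955] [0.08168107 0.1473921  0.06936695]
```

```bash
python3 -m jog '{"linear":[[-0.2,0,0],[-0.45,0,0],[-0.45,0,0],[-0.45,0,0],[-0.45,0,0]],"twist":[0,0,0,0,0],"claw":[-1,-1,-1,-1,-1]}' 80
python3 - <<'E'
from h import *
for n in('wrist','side'): 
    s=snap(n,n+'6.png'); c=cv2.cvtColor(s['pixels'],cv2.COLOR_RGB2BGR)
    c=c[60:180,200:340] if n=='wrist' else c[220:320,185:285]
    cv2.imwrite(f'pics/c_{n}6.png',cv2.resize(c,None,fx=6 if n=='side' else 5,fy=6 if n=='side' else 5,interpolation=cv2.INTER_CUBIC))
    q=manip.sense();print(q['tcp_pos'],q['force'],q['ft_torque'])
E
```

```text
t: 8.85
tcp_pos: [0.5918, 0.1893, 0.2042]
tool_rot: [-0.534, -0.464, 0.535, -0.463]
force: [-0.4, 0.3, -2.7]
finger_gap: 0.108
[0.59182057 0.1893011  0.2042253 ] [ 0.37027276 -0.07005702 -3.0242908 ] [-0.0358074  0.003684   0.0173785]
[0.59187139 0.18929846 0.2043219 ] [ 0.14014888  0.51493816 -3.03362389] [-0.01516728  0.01255969  0.02044441]
```

View pics/c_side6.png

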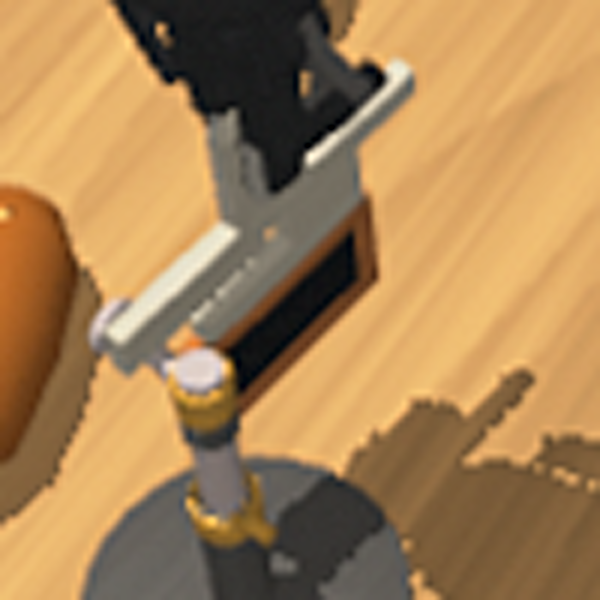

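View pics/c_wrist6.png

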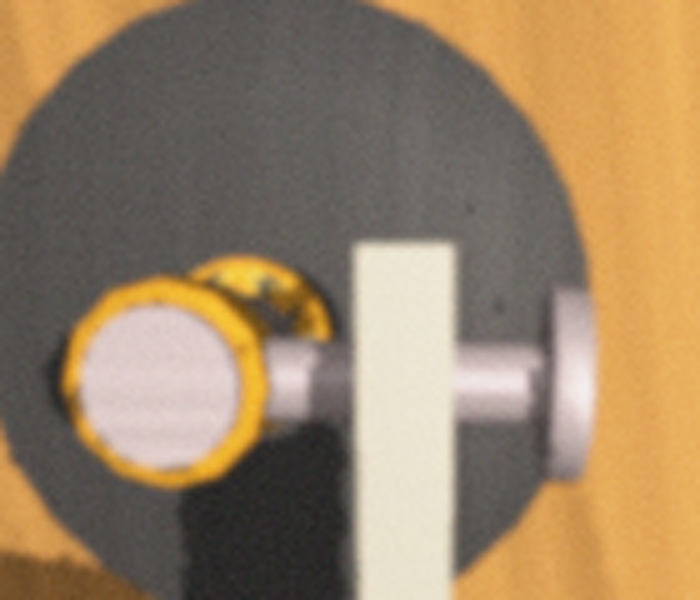

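```bash
python3 -m jog '{"linear":[[-0.1,0,0],[-0.1,0,0],[-0.1,0,-0.7],[-0.1,0,-1.4],[-0.1,0,-2.1],[-0.1,0,-2.8],[-0.1,0,-3.5],[-0.1,0,-4],[-0.1,0,-4],[-0.1,0,-4]],"twist":[0,0,0,0,0,0,0,0,0,0],"claw":[-1,-1,-1,-1,-1,-1,-1,-1,-1,-1]}' 80
python3 - <<'E'
from h import *
for n in('side',): 
    s=snap(n,n+'7.png'); c=cv2.cvtColor(s['pixels'],cv2.COLOR_RGB2BGR)
    c=c[220:320,185:285]
    cv2.imwrite(f'pics/c_{n}7.png',cv2.resize(c,None,fx=6 if n=='side' else 5,fy=6 if n=='side' else 5,interpolation=cv2.INTER_CUBIC))
    q=manip.sense();print(q['tcp_pos'],q['force'],q['ft_torque'])
E
```

```text
t: 9.78
tcp_pos: [0.5977, 0.2293, 0.2057]
tool_rot: [-0.534, -0.463, 0.534, -0.464]
force: [-0.1, 0.2, -3.0]
finger_gap: 0.108
[0.59772578 0.22891625 0.20567287] [ 0.68744784 -0.42523509 -3.05082731] [-0.01989871  0.01350036 -0.05006633]
```

View pics/c_side7.png

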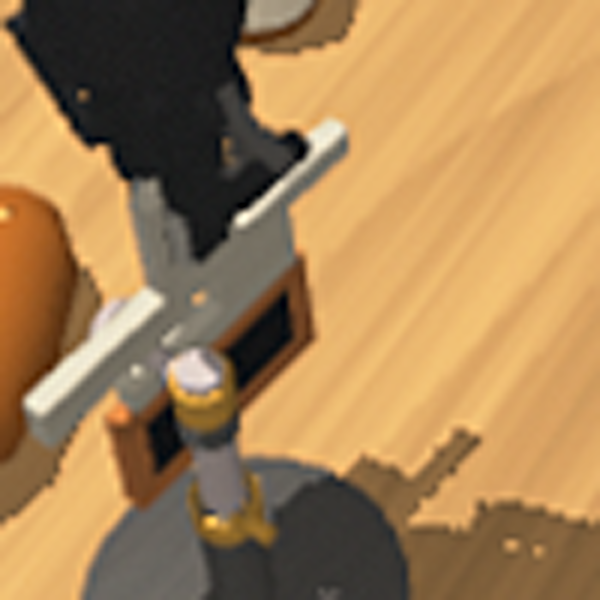

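```bash
python3 -m jog '{"linear":[[0,0,-0.6],[0,0,-1.2],[0,0,-1.8],[0,0,-2.3],[0,0,-2.6],[0,0,-2.6],[0,0,-2.6],[0,0,-2.6]],"twist":[0,0,0,0,0,0,0,0],"claw":[-1,-1,-1,-1,-1,-1,-1,-1]}' 80
python3 - <<'E'
from h import *
for n in('side','wrist'): 
    s=snap(n,n+'8.png'); c=cv2.cvtColor(s['pixels'],cv2.COLOR_RGB2BGR)
    c=c[220:320,185:285] if n=='side' else c[150:300,170:370]
    cv2.imwrite(f'pics/c_{n}8.png',cv2.resize(c,None,fx=6 if n=='side' else 4,fy=6 if n=='side' else 4,interpolation=cv2.INTER_CUBIC))
    q=manip.sense();print(q['tcp_pos'],q['force'],q['ft_torque'])
E
```

```text
t: 10.5
tcp_pos: [0.6014, 0.2545, 0.2057]
tool_rot: [-0.534, -0.463, 0.534, -0.463]
force: [0.2, -0.7, -2.4]
finger_gap: 0.106
[0.60145332 0.2543663  0.20575515] [-0.37923578  0.48238388 -2.87321011] [ 0.00278038 -0.00585412  0.03914312]
[0.60148509 0.25432414 0.20578575] [ 0.71922796  0.73199457 -3.00459928] [-0.0001796 -0.0421522  0.0240427]
```

View pics/c_side8.png

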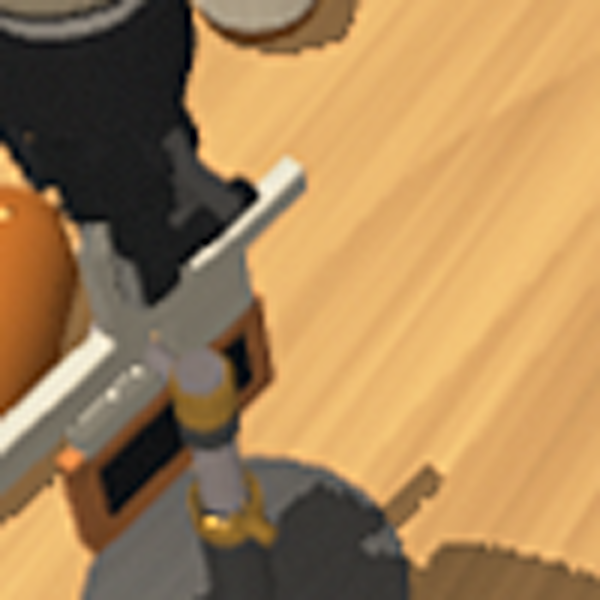

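View pics/c_wrist8.png

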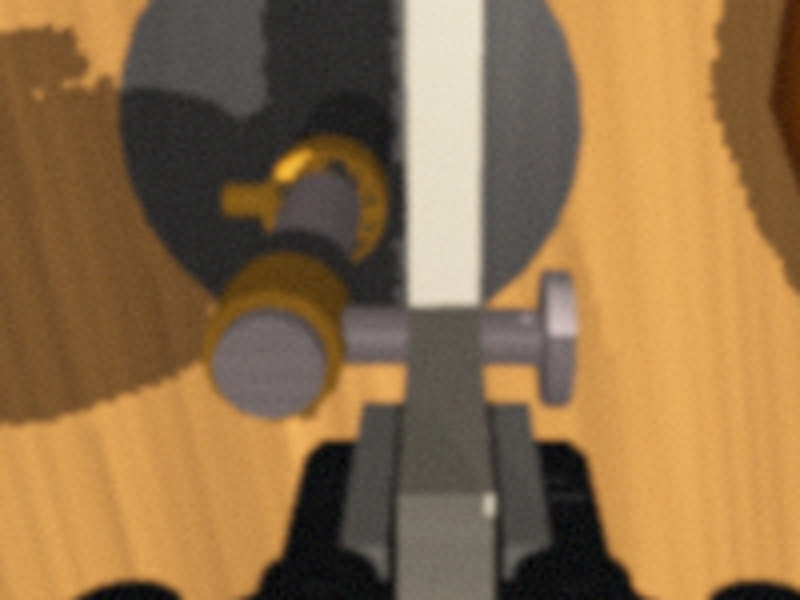

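```bash
python3 -m jog '{"linear":[[0,0,-0.1],[0,0,-0.2],[0,0,-0.2],[0,0,-0.2]],"twist":[0,0,0,0],"claw":[-1,-1,-1,-1]}' 80
python3 -m jog '{"linear":[[0,0,-0.1],[0,0,-0.1],[0,0,-0.1],[0,0,-0.1]],"twist":[0,0,0,0],"claw":[-1,-1,-1,-1]}' 80
python3 -c "
from h import *
q=manip.sense();print(q['tcp_pos'],q['force'],q['ft_torque'])"
```

```text
t: 10.93
tcp_pos: [0.6019, 0.2566, 0.2058]
tool_rot: [0.534, 0.463, -0.534, 0.463]
force: [-0.1, -0.1, -2.6]
finger_gap: 0.108
t: 11.27
tcp_pos: [0.602, 0.2576, 0.2058]
tool_rot: [0.534, 0.463, -0.534, 0.463]
force: [0.9, -0.0, -2.9]
finger_gap: 0.106
[0.60195806 0.25758    0.20583298] [ 0.90785168 -0.02221603 -2.93108502] [0.03488942 0.04302937 0.02753791]
```

```bash
python3 -m jog '{"linear":[[0,0,-0.1],[0,0,-0.1],[0,0,-0.1],[0,0,-0.1]],"twist":[0,0,0,0],"claw":[-1,-1,-1,-1]}' 80
python3 -c "
from h import *
q=manip.sense();print(q['tcp_pos'],q['force'],q['ft_torque'])"
```

```text
t: 11.6
tcp_pos: [0.6021, 0.2585, 0.2058]
tool_rot: [-0.534, -0.463, 0.534, -0.463]
force: [-0.7, 0.4, -3.9]
finger_gap: 0.108
[0.6020998  0.25849701 0.20580488] [-0.66774733  0.37616966 -3.85027651] [-0.0437039  -0.01012499 -0.03842989]
```

```bash
python3 -m jog '{"linear":[[0,0,-0.1],[0,0,-0.1],[0,0,-0.1],[0,0,-0.1]],"twist":[0,0,0,0],"claw":[-1,-1,-1,-1]}' 80
python3 - <<'E'
from h import *
for n in('wrist',): 
    s=snap(n,n+'9.png'); c=cv2.cvtColor(s['pixels'],cv2.COLOR_RGB2BGR)
    c=c[220:320,185:285] if n=='side' else c[150:300,170:370]
    cv2.imwrite(f'pics/c_{n}9.png',cv2.resize(c,None,fx=4,fy=4,interpolation=cv2.INTER_CUBIC))
    q=manip.sense();print(q['tcp_pos'],q['force'],q['ft_torque'])
E
```

```text
t: 11.93
tcp_pos: [0.6021, 0.2589, 0.2057]
tool_rot: [-0.534, -0.463, 0.535, -0.463]
force: [-0.8, -2.7, -3.0]
finger_gap: 0.108
[0.60215344 0.25890469 0.20570286] [-0.15113719 -3.66880619 -2.27090019] [-0.69750672  0.08044401 -0.00803337]
```

View pics/c_wrist9.png

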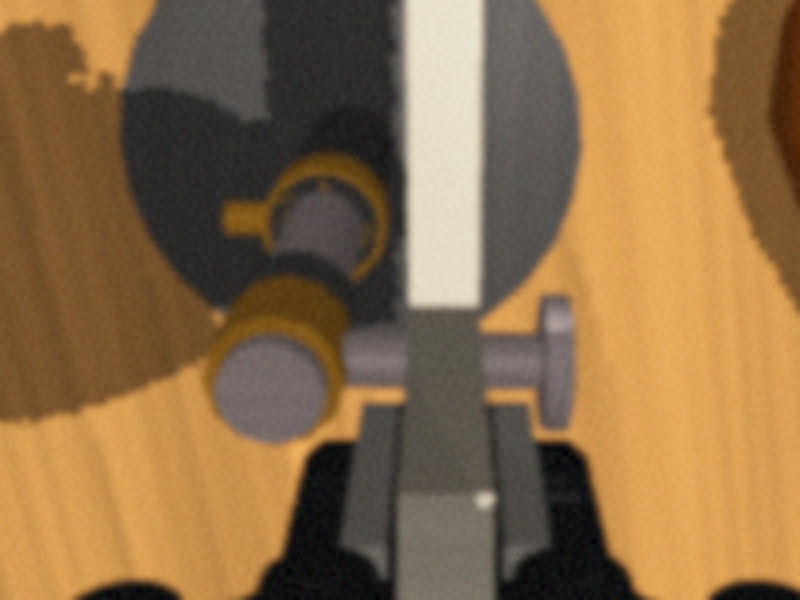

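```bash
python3 -m jog '{"linear":[[0,0,0.23],[0,0,0.23],[0,0,0.23],[0.2,0,0.23],[0.4,0,0.23],[0.6,0,0.23],[0.8,0,0.23],[0.8,0,0.23],[0.8,0,0.23]],"twist":[0,0,0,0,0,0,0,0,0],"claw":[-1,-1,-1,-1,-1,-1,-1,-1,-1]}' 80
python3 -c "
from h import *
q=manip.sense();print(q['tcp_pos'],q['force'],q['ft_torque'])"
```

```text
t: 12.73
tcp_pos: [0.6018, 0.2573, 0.1975]
tool_rot: [-0.534, -0.463, 0.534, -0.463]
force: [0.6, 0.1, -2.4]
finger_gap: 0.109
[0.60175457 0.25729665 0.1974829 ] [ 0.64035123  0.12956852 -2.3537993 ] [-0.03363211 -0.0429585  -0.00288701]
```

```bash
python3 -m jog '{"linear":[[0.1,0,0],[0.2,0,0],[0.25,0,0],[0.25,0,0],[0.25,0,0]],"twist":[0,0,0,0,0],"claw":[-1,-1,-1,-1,-1]}' 80
python3 -c "
from h import *
q=manip.sense();print(q['tcp_pos'],q['force'],q['ft_torque'])"
```

```text
t: 13.15
tcp_pos: [0.602, 0.2573, 0.1954]
tool_rot: [0.534, 0.463, -0.534, 0.463]
force: [-0.4, 0.0, -2.1]
finger_gap: 0.105
[0.60197765 0.25727699 0.19540695] [-0.4221015   0.00484833 -2.06653074] [-0.02934699  0.0034315   0.00532874]
```

```bash
python3 -m jog '{"linear":[[0.1,0,0],[0.15,0,0],[0.15,0,0],[0.15,0,0]],"twist":[0,0,0,0],"claw":[-1,-1,-1,-1]}' 80
python3 - <<'E'
from h import *
for n in('side','wrist'): 
    s=snap(n,n+'10.png'); c=cv2.cvtColor(s['pixels'],cv2.COLOR_RGB2BGR)
    c=c[220:320,165:265] if n=='side' else c[150:300,170:370]
    cv2.imwrite(f'pics/c_{n}10.png',cv2.resize(c,None,fx=6 if n=='side' else 4,fy=6 if n=='side' else 4,interpolation=cv2.INTER_CUBIC))
    q=manip.sense();print(q['tcp_pos'],q['force'],q['ft_torque'])
E
```

```text
t: 13.48
tcp_pos: [0.6021, 0.2573, 0.1942]
tool_rot: [0.534, 0.463, -0.534, 0.463]
force: [-1.3, -0.3, 0.1]
finger_gap: 0.107
[0.60203044 0.25727881 0.19416479] [-1.33290134 -0.7397023  -0.7429291 ] [-0.04789023  0.12498044  0.01593782]
[0.6020374  0.25730374 0.19416929] [-0.38233475 -0.17039089 -0.21618877] [-0.01526348  0.19734104 -0.03051975]
```

View pics/c_side10.png

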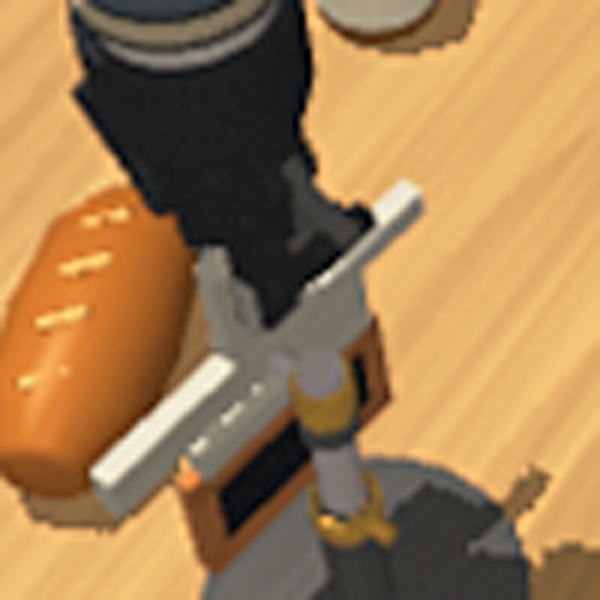

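View pics/c_wrist10.png

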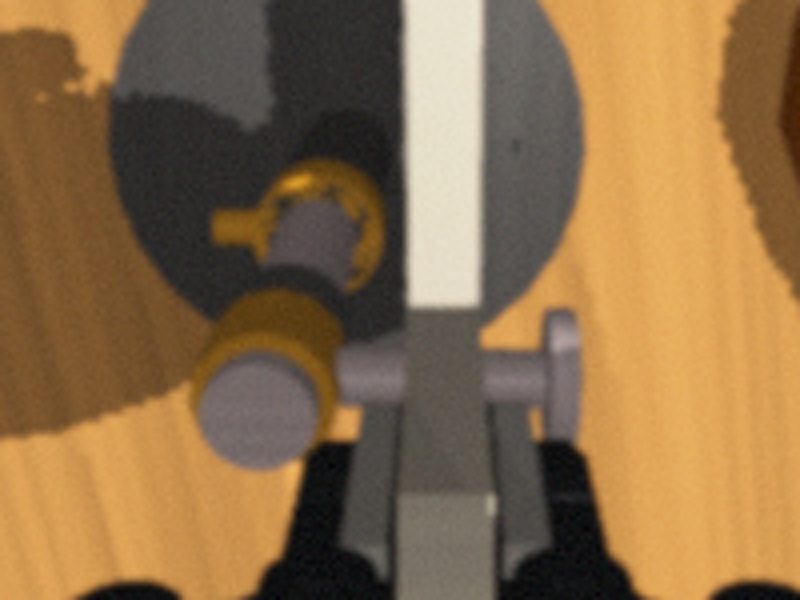

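```bash
python3 -m jog '{"linear":[[0,0,0],[0,0,0],[0,0,0],[0,0,0],[0,0,0],[0,0,0],[0,0,0],[0,0,0],[0,0,0]],"twist":[0,0,0,0,0,0,0,0,0],"claw":[-0.75,-0.7,-0.65,-0.6,-0.5,-0.4,-0.2,-0.1,0]}' 20
python3 - <<'E'
from h import *
for n in('side','wrist'): 
    s=snap(n,n+'11.png'); c=cv2.cvtColor(s['pixels'],cv2.COLOR_RGB2BGR)
    c=c[220:320,165:265] if n=='side' else c[150:300,170:370]
    cv2.imwrite(f'pics/c_{n}11.png',cv2.resize(c,None,fx=6 if n=='side' else 4,fy=6 if n=='side' else 4,interpolation=cv2.INTER_CUBIC))
    q=manip.sense();print(q['tcp_pos'],q['force'],q['ft_torque'],q['finger_gap'])
E
```

```text
t: 14.33
tcp_pos: [0.6019, 0.2573, 0.1938]
tool_rot: [0.534, 0.463, -0.534, 0.463]
force: [0.7, -0.1, 0.3]
finger_gap: 0.498
[0.60193046 0.25728842 0.19381156] [ 0.13834849  0.08755996 -0.27620647] [0.02479398 0.02757178 0.04118202] 0.4992154426358706
[0.60192753 0.25727349 0.19379939] [ 0.19112537 -0.5881061   0.70407424] [ 0.02052957 -0.01760488  0.03926768] 0.4996145260909184
```

View pics/c_wrist11.png

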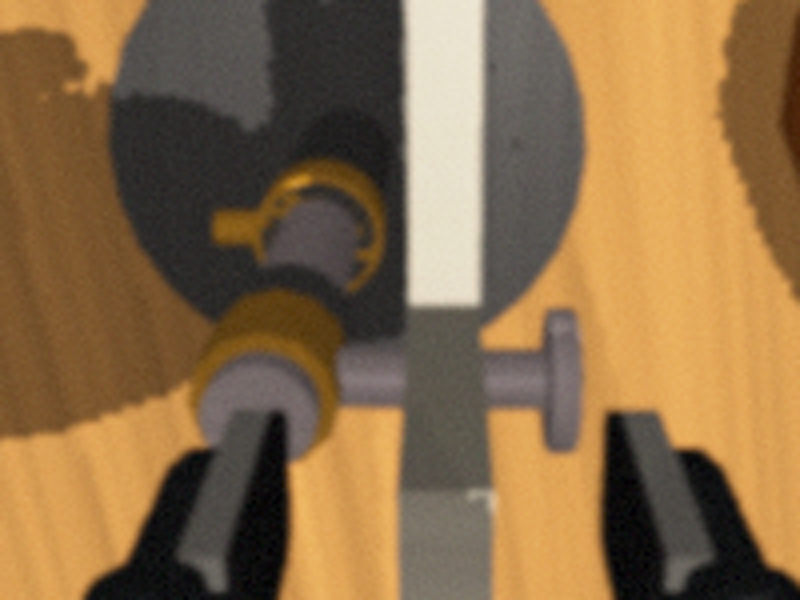

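View pics/c_side11.png

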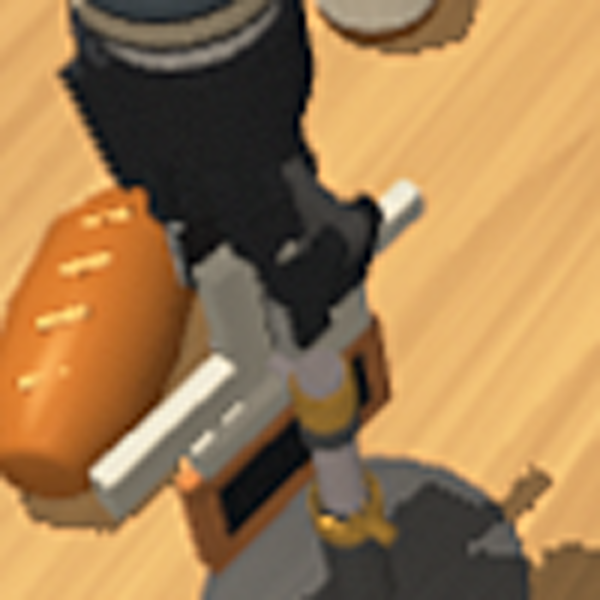

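```bash
python3 -m jog '{"linear":[[-1,0,0],[-2,0,0],[-4,0,0],[-6,0,0],[-8,0,0],[-10,0,0],[-12,0,0],[-12,0,0],[-12,0,0],[-12,0,0],[-12,0,0]],"twist":[0,0,0,0,0,0,0,0,0,0,0],"claw":[0,0,0,0,0,0,0,0,0,0,0]}' 20
python3 - <<'E'
from h import *
for n in('side','wrist'): 
    s=snap(n,n+'12.png'); c=cv2.cvtColor(s['pixels'],cv2.COLOR_RGB2BGR)
    if n=='side': c=cv2.resize(c[220:320,165:265],None,fx=6,fy=6,interpolation=cv2.INTER_CUBIC)
    cv2.imwrite(f'pics/c_{n}12.png',c)
q=manip.sense();print(q['tcp_pos'],q['force'],q['finger_gap'])
E
```

```text
t: 15.35
tcp_pos: [0.6011, 0.2571, 0.3125]
tool_rot: [-0.533, -0.464, 0.535, -0.463]
force: [-0.5, 0.2, 0.4]
finger_gap: 0.5
[0.60122779 0.25710628 0.31232897] [-0.6473792  -0.35880539 -0.25452679] 0.4999695202967933
```

View pics/c_side12.png

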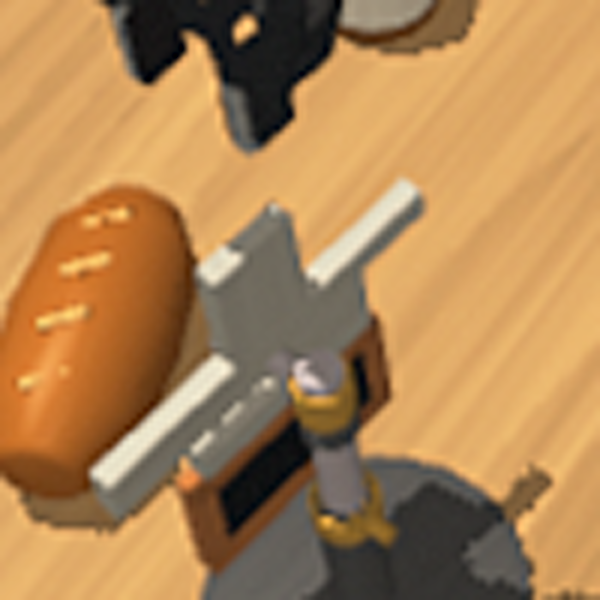

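View pics/c_wrist12.png

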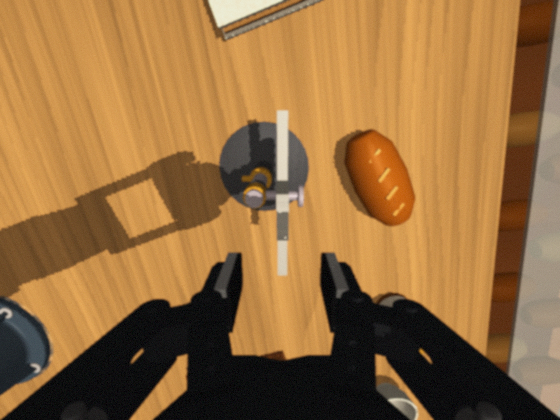

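Run:
```python
from h import *
w=load('wrist12');b=load('side12')
S=lambda u,v:[165+u/6,220+v/6]
L=tri(w,(282.5,111),b,S(97,478)); R=tri(w,(282,275),b,S(413,190)); print(L,R,'tilt',(L[0][2]-R[0][2])/np.linalg.norm(L[0]-R[0]))
q=manip.sense();print(q['t'],q['force'])
manip.sign_off()
```

```text
(array([0.6135207 , 0.33822165, 0.17999435]), np.float64(0.0006865492374503721)) (array([0.58933249, 0.17030617, 0.17547074]), np.float64(0.0009014384302863177)) tilt 0.02665509765559833
15.45 [-0.6473792  -0.35880539 -0.25452679]
the job is handed in; nothing more can be done
```

I lifted the sign out of its rest and set its upper jaw on the pin. I then slid it in to the web at the closed end, backed off about 2 mm, and let it down about 10 mm into the notch. After releasing it and pulling the arm straight up 12 cm, I handed the job in at about 15.5 s; no verdict is reported.

**Last checks:**
- **Hanging:** The final side and wrist pictures show the sign unmoved after release, sitting between the sleeve and the head. Before opening, the wrist force had dropped from about -3.8 N to about -0.3 N, so nearly all the weight was on the pin.
- **Level:** The two bar ends, triangulated from the side and wrist views, come out level within about 0.03 rad. Their midpoint is about 2–3 mm from the estimated pin position along the slot, with about 2 mm of calibration error. Feeling for the web put the pin about 1.5 mm clear of it, which is the middle of the notch.
- **Gentleness:** The highest force I read on the pin was about 6 N (limit 20 N). This comes from readings at the end of each move, not a continuous record.
- **Bystanders:** I never approached the jar, loaf or bowl. The loaf and jar look untouched where they show in the pictures, but I did not measure their positions again.

**Disagreements:** The camera pairs put the top of the rod anywhere from 0.167 to 0.177 m, so I found the pin height by touch, at about 0.165 m. The stand's yaw read -0.11 rad from the top view and about -0.146 rad from the wrist view. I turned the sign to about -0.14, where the pin looked square to it.

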